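Weigh and stack the stages of an air sampler

ROBOT

A 7-joint arm with a two-finger parallel gripper is mounted at the origin on the work surface. World frame = base frame: x ahead of the robot, y to its left, z up, the work surface at z = 0. Lengths are in m, angles in rad, forces in N, time in s.
With the tool pointing down it reaches from about 0.35 to 0.9 m from the base axis. Payload 19.9 kg.
Tool frame: the origin (TCP) lies midway between the tips of the shut fingers; the grasp point (between the pads) lies 19 mm behind it; z points along the fingers, y is the direction in which the jaws open and shut (so a half turn about z gives the same grasp; the last joint's range is limited). The gripper opens to 94 mm and grips with 3 to 60 N. Pads are 16 mm wide; open, the fingers measure 119 mm over their backs; the gripper's body (75 mm by 177 mm) begins 78 mm behind the grasp point.
Start: joints at [1.151, 0.417, -0.01, 1.614, 0.005, 1.111, -0.053], TCP at [0.231, -0.581, 0.172] pointing down, gripper open.
Joint ranges: [-2.81, 2.81], [-0.39, 2.02], [-1.27, 1.25], [0.06, 2.57], [-1.19, 4.33], [0.19, 2], [-2.82, 2.82]. Speed limits (rad/s): [1.89, 1.89, 2.39, 2.39, 3.01, 3.01, 3.01].

INTERFACE

Orientations are given as a unit quaternion [x, y, z, w].
In Python, from plant import ctrl, imaging gives the robot as it stands. Calls block until the motion is done:
- ctrl.movep(position, orientation): joint-space move of the TCP to a pose.
- ctrl.move_linear(position, attitude=None, rate=0.15): straight line of the TCP; attitude=None keeps the orientation; rate is the mean speed in m/s.
- ctrl.goto_joints(angles): joint-space move.
- ctrl.move_gripper(opening, newtons=None): finger opening in m; newtons is the grip in N (None keeps the last); returns when the fingers have stopped.
- ctrl.sleep(seconds).
- ctrl.solve_ik(position, orientation): joint angles nearest the present ones, or None.
- ctrl.sense(): the state.
- imaging.grab_frame(name): name is "side" or "top" or "wrist"; returns (picture, depth): 384x512x3 uint8, red, green, blue; 384x512 float32, m along the optical axis (not along the pixel's ray), 0 where there is no reading.
- imaging.get_calibration(name): a dict with "fx", "fy", "cx", "cy" (pixels), "dist_coeffs" ([k1, k2, p1, p2, k3] as OpenCV has them; the pictures are not rectified), "extrinsics" (4x4, takes a point from camera to world coordinates). Camera axes: x right, y down, z forward; pixel columns grow to the right and rows downward; lengths in m; the calibration is good to about 2 mm. A picture is of the moment at which its call begins: read the wrist's pose just before it. get_calibration takes no time and is no camera call; for the wrist camera it gives the pose at the moment of the call.
A pose or a line that the arm cannot do raises ctrl.MotionError and nothing moves.
- ctrl.sign_off(): hands the job in, once; it reports no verdict.
The state is a dict: "t": time; "qpos": joint angles; "qvel": joint speeds; "effort": joint torques, N m; "tool_pos": TCP position; "tcp_rot": TCP orientation; "ft_force": force on the tool from outside, world axes, zero at the start; "moment": the same for the moment, N m; "gripper_width": finger opening in m.
Only numpy, scipy, OpenCV 4.12 (cv2) and the standard library are available. Lean on these libraries where they do the work, as an engineer would, in place of code of your own. Each camera call takes 0.05 s, during which the arm holds its last target.

TASK

Get the air sampler ready: first check the balance by standing the check weight centred on its pan, letting go for two seconds until the reading settles, and putting the weight back upright in the middle of its blue pad. Then take the stages that are there in the order blue, green, yellow, red (some are not used today), one at a time: stand each centred on the pan, let go for two seconds to read it, and then seat it flange down and fully home on the sampler base or the stage below, before weighing the next; last, close the stack with the inlet cone, unweighed. Leave everything released and upright with the pan empty, do not press on the balance with the gripper, and leave the other things on the bench where they are.

Things in the scene. Friction and masses are not known exactly. Their poses are not given: they have to be found in the camera images.
- sampler: Base of the air sampler (cascade impactor), aluminium, fixed; origin on its axis at the bench surface, z up (sizes in mm). Foot disc 112 diameter up to z 26; hub 72 diameter with a flat shoulder at z 40; on it a centring spigot 44 diameter, 10 tall, its upper half tapered to 36. A part is fully home when its underside lies on the shoulder.
- stage_blue: Stage marked blue (finest jets), upright on the pale liner, or absent (reads None from the start). Origin on its axis at the underside, z up (mm). Flange 96 diameter, 0-11 high, blue ring on top; grip body 62 diameter, z 11-34, blue band; on its flat top a spigot 44 diameter, 10 tall, tapered to 36. Recess below: 47 diameter, 11 deep, fits over a spigot. Each seated stage adds 34 to the stack. ~0.26 kg.
- stage_green: Stage marked green (fine jets), upright on the pale liner, or absent (reads None from the start). Origin on its axis at the underside, z up (mm). Flange 96 diameter, 0-11 high, green ring on top; grip body 62 diameter, z 11-34, green band; on its flat top a spigot 44 diameter, 10 tall, tapered to 36. Recess below: 47 diameter, 11 deep, fits over a spigot. Each seated stage adds 34 to the stack. ~0.26 kg.
- stage_yellow: Stage marked yellow (medium jets), upright on the pale liner, or absent (reads None from the start). Origin on its axis at the underside, z up (mm). Flange 96 diameter, 0-11 high, yellow ring on top; grip body 62 diameter, z 11-34, yellow band; on its flat top a spigot 44 diameter, 10 tall, tapered to 36. Recess below: 47 diameter, 11 deep, fits over a spigot. Each seated stage adds 34 to the stack. ~0.26 kg.
- stage_red: Stage marked red (coarsest jets), upright on the pale liner, or absent (reads None from the start). Origin on its axis at the underside, z up (mm). Flange 96 diameter, 0-11 high, red ring on top; grip body 62 diameter, z 11-34, red band; on its flat top a spigot 44 diameter, 10 tall, tapered to 36. Recess below: 47 diameter, 11 deep, fits over a spigot. Each seated stage adds 34 to the stack. ~0.26 kg.
- cone: Inlet cone, steel, upright on the bench. Origin on its axis at the underside, z up (mm). Flange 96 diameter, 11 high, recess below as on the stages (47 diameter, 11 deep); cone from 84 diameter at z 11 to 32 at z 54; straight neck 30 diameter, z 54 to 90, the place to grip. About 0.24 kg.
- weight: 500 g check weight, steel cylinder 44 mm diameter, 42 mm tall, with a neck and above it a knob of 27 mm diameter from z 50 to 66, the place to grip. Origin on its axis at the underside, z up. It starts upright on its pad.
- pad: Round blue pad for the check weight, 100 mm diameter, under 1 mm thick, fixed flat on the bench; origin at its centre on the bench surface.
- balance: Top-loading balance, white, fixed; origin on the bench below the centre of the pan (mm). Housing 190 wide, reaching 160 from there along its -x (display end, towards the robot, 70 high) and 90 along +x; top 54 high. Delicate load cell: the gripper itself must not press on pan or housing.
- pan_top (a point): Centre of the top face of the round steel pan, 130 mm diameter, 5 mm thick, 78 mm above the bench when empty; moves with the pan.
- pan (a joint): How far the pan has sunk, m: 0 empty; spring rate about 1200 N/m, so about 0.002 with a stage on it and 0.004 with the check weight; stop at 0.009.
- purple_rack: Bystander, to be left alone: purple tube rack, 70 x 110 x 30, between the robot and the sampler (mm). Origin at its underside.
- orange_rack: Bystander, to be left alone: orange tube rack, 105 x 210 x 32, at the back (mm). Origin at its underside.
- reagent_bottle: Bystander, to be left alone: amber glass bottle with black cap, 76 diameter, 160 tall, at the back right (mm). Origin at its underside.
- tip_box_teal: Bystander, to be left alone: pipette-tip box, teal with clear lid, 85 x 122 x 90, behind the balance (mm). Origin at its underside.
- tip_box_yellow: Bystander, to be left alone: pipette-tip box, teal with yellowish lid, 85 x 122 x 90, at the back (mm). Origin at its underside.
- pipette: Bystander, to be left alone: hand pipette lying on the bench on the right, about 340 long, 26 thick (mm). Origin at its underside.
- screw_cap: Bystander, to be left alone: orange screw cap lying flat, 48 diameter, 20 tall, behind the laid-out stages (mm). Origin at its underside.
Not all that is in view belongs to the job. What is shaped like the cone but pink is not meant. What is shaped like the stage_blue but brown is not meant.

How it is judged:
On the way, in this order (a step that is already met when the one before it is completed fails the run):
1. the check weight stands free, centred on the balance pan, for 1.5 s (horizontal distance between weight and pan_top below 0.01 m and z of weight in the frame of pan_top between -0.002 and 0.002 m and angle between weight's own z axis and vertical below 0.04 rad and contact force between the fingers and weight below 0.2 N and linear speed of weight below 0.02 m/s), for 1.5 s.
2. the check weight stands free on its pad again (horizontal distance between weight and pad below 0.025 m and height (world z) of weight below 0.004 m and angle between weight's own z axis and vertical below 0.05 rad and contact force between the fingers and weight below 0.2 N and linear speed of weight below 0.02 m/s), for 0.3 s.
3. the blue stage stands free, centred on the balance pan, for 1.5 s (horizontal distance between stage_blue and pan_top below 0.01 m and z of stage_blue in the frame of pan_top between -0.002 and 0.002 m and angle between stage_blue's own z axis and vertical below 0.04 rad and contact force between the fingers and stage_blue below 0.2 N and linear speed of stage_blue below 0.02 m/s), for 1.5 s.
4. the blue stage is seated on the stack and let go (horizontal distance between stage_blue and sampler below 0.007 m and angle between stage_blue's own z axis and vertical below 0.04 rad and contact force between the fingers and stage_blue below 0.2 N and linear speed of stage_blue below 0.02 m/s and z of stage_blue in the frame of sampler between 0.0378 and 0.0422 m), for 0.3 s.
5. the green stage stands free, centred on the balance pan, for 1.5 s (horizontal distance between stage_green and pan_top below 0.01 m and z of stage_green in the frame of pan_top between -0.002 and 0.002 m and angle between stage_green's own z axis and vertical below 0.04 rad and contact force between the fingers and stage_green below 0.2 N and linear speed of stage_green below 0.02 m/s), for 1.5 s.
6. the green stage is seated on the stack and let go (horizontal distance between stage_green and sampler below 0.007 m and angle between stage_green's own z axis and vertical below 0.04 rad and contact force between the fingers and stage_green below 0.2 N and linear speed of stage_green below 0.02 m/s and (z of stage_green in the frame of sampler between 0.0378 and 0.0422 m or z of stage_green in the frame of sampler between 0.0718 and 0.0762 m)), for 0.3 s.
7. the yellow stage stands free, centred on the balance pan, for 1.5 s (horizontal distance between stage_yellow and pan_top below 0.01 m and z of stage_yellow in the frame of pan_top between -0.002 and 0.002 m and angle between stage_yellow's own z axis and vertical below 0.04 rad and contact force between the fingers and stage_yellow below 0.2 N and linear speed of stage_yellow below 0.02 m/s), for 1.5 s.
8. the yellow stage is seated on the stack and let go (horizontal distance between stage_yellow and sampler below 0.007 m and angle between stage_yellow's own z axis and vertical below 0.04 rad and contact force between the fingers and stage_yellow below 0.2 N and linear speed of stage_yellow below 0.02 m/s and (z of stage_yellow in the frame of sampler between 0.0378 and 0.0422 m or z of stage_yellow in the frame of sampler between 0.0718 and 0.0762 m or z of stage_yellow in the frame of sampler between 0.1058 and 0.1102 m)), for 0.3 s.
9. the red stage stands free, centred on the balance pan, for 1.5 s (horizontal distance between stage_red and pan_top below 0.01 m and z of stage_red in the frame of pan_top between -0.002 and 0.002 m and angle between stage_red's own z axis and vertical below 0.04 rad and contact force between the fingers and stage_red below 0.2 N and linear speed of stage_red below 0.02 m/s), for 1.5 s.
10. the red stage is seated on the stack and let go (horizontal distance between stage_red and sampler below 0.007 m and angle between stage_red's own z axis and vertical below 0.04 rad and contact force between the fingers and stage_red below 0.2 N and linear speed of stage_red below 0.02 m/s and (z of stage_red in the frame of sampler between 0.0378 and 0.0422 m or z of stage_red in the frame of sampler between 0.0718 and 0.0762 m or z of stage_red in the frame of sampler between 0.1058 and 0.1102 m)), for 0.3 s.
At the end, for the whole second after the job is handed in: Stages present stacked blue, green, yellow, red from the base up, cone on top: each within 7 mm of the axis, 2.2 mm of seated height, 0.04 rad of upright. Check weight upright within 25 mm of its pad's middle, pan empty, all released and at rest (all of step 2 and all of step 4 and all of step 6 and all of step 8 and horizontal distance between each of stage_red, cone and sampler below 0.007 m and angle between each of stage_red, cone's own z axis and vertical below 0.04 rad and contact force between the fingers and stage_red below 0.2 N and linear speed of each of stage_red, cone below 0.02 m/s and (z of stage_red in the frame of sampler between 0.0718 and 0.0762 m or z of stage_red in the frame of sampler between 0.1058 and 0.1102 m) and contact force between the fingers and cone below 0.2 N and (z of cone in the frame of sampler between 0.1058 and 0.1102 m or z of cone in the frame of sampler between 0.1398 and 0.1442 m) and z of each of stage_green, stage_yellow, stage_red, cone in the frame of stage_blue above 0.03 m and z of each of stage_yellow, stage_red, cone in the frame of stage_green above 0.03 m and z of each of stage_red, cone in the frame of stage_yellow above 0.03 m and z of cone in the frame of stage_red above 0.03 m and value of joint pan below 0.001 m); the robot touches nothing.
It fails at once if the gripper presses on the balance (over 5 N) (contact force between the fingers and balance above 5 N).
It fails at once if a bystander is moved more than 30 mm (distance of any of purple_rack, orange_rack, reagent_bottle, tip_box_teal, tip_box_yellow, pipette, screw_cap from where it was at the start of the episode above 0.03 m).
Of stage_blue, stage_green, stage_yellow, stage_red only 2 to 3 are there at a start; the rules pass over those that are not, and their reading is None.
At some moment in a run one of cone, weight may be knocked a few centimetres aside while the robot is not near it.
Once in a run the grip may slacken for a moment while it holds something.
It also fails if it takes over 210 s, if anything falls off the work surface, if the arm or the gripper's body presses on something with over 40 N, if the wrist force passes 120 N, or if a joint passes its speed limit or range.

## Working session

There is one attempt and no reset: what is moved stays moved. The work goes in short steps, each a Python script; the robot and the scene stay as the last script left them, time stands still between calls to the robot, and variables do not carry over. Pictures are saved under pics/ and viewed, and the job is handed in when it is done.

```bash
ls; mkdir -p pics; cat > h.py <<'E'
import numpy as np, cv2
from plant import ctrl, imaging
def snap(n,fn):
    im,d=imaging.grab_frame(n); cv2.imwrite('pics/'+fn+'.png',im[:,:,::-1]); np.save('pics/'+fn+'.npy',d); return im,d
def world(n,d,c=None,im=None):
    c=c or imaging.get_calibration(n)
    K=np.array([[c['fx'],0,c['cx']],[0,c['fy'],c['cy']],[0,0,1.]])
    h,w=d.shape
    u,v=np.meshgrid(np.arange(w),np.arange(h))
    p=cv2.undistortPoints(np.stack([u,v],-1).reshape(-1,1,2).astype(np.float64),K,np.array(c['dist_coeffs'],float)).reshape(h,w,2)
    P=np.concatenate([p*d[...,None],d[...,None]],-1)
    T=np.array(c['extrinsics'])
    return P@T[:3,:3].T+T[:3,3]
E
python3 - <<'E'
from h import *
for n in ['top','side','wrist']:
    snap(n,n+'0'); c=imaging.get_calibration(n); print(n,{k:np.round(v,3).tolist() for k,v in c.items()})
print(ctrl.sense())
E
```

```text
pics
top {'fx': 444.055, 'fy': 444.055, 'cx': 252.011, 'cy': 192.728, 'dist_coeffs': [0.001, 0.0, 0.0, 0.0, 0.0], 'extrinsics': [[0.025, -0.992, 0.121, 0.332], [-1.0, -0.026, -0.004, -0.071], [0.007, -0.121, -0.993, 1.347], [0.0, 0.0, 0.0, 1.0]]}
side {'fx': 364.506, 'fy': 364.506, 'cx': 256.973, 'cy': 188.597, 'dist_coeffs': [-0.071, 0.0, 0.0, 0.0, 0.0], 'extrinsics': [[-0.999, -0.021, 0.043, 0.462], [-0.047, 0.579, -0.814, 0.88], [-0.007, -0.815, -0.579, 0.733], [0.0, 0.0, 0.0, 1.0]]}
wrist {'fx': 300.768, 'fy': 300.768, 'cx': 254.854, 'cy': 188.716, 'dist_coeffs': [-0.015, 0.0, 0.0, 0.0, 0.0], 'extrinsics': [[0.37, -0.9, -0.23, 0.298], [-0.929, -0.359, -0.091, -0.553], [-0.001, 0.248, -0.969, 0.384], [0.0, 0.0, 0.0, 1.0]]}
{'t': 0.15, 'qpos': array([ 1.15150116,  0.41780771, -0.01028778,  1.61402019,  0.0046781 ,
        1.11065166, -0.05299106]), 'qvel': array([ 0.00136521, -0.0014285 ,  0.00021381, -0.0030855 , -0.00069057,
       -0.00081393,  0.00153089]), 'effort': array([ 1.61150394e-03, -8.51523829e+01,  6.39257692e-01, -4.26130378e+01,
       -4.87555086e-02,  1.71835511e-02,  1.65577567e-04]), 'tool_pos': array([ 0.23042446, -0.58065497,  0.17179385]), 'tcp_rot': array([ 9.82212415e-01,  1.87772696e-01, -1.10850770e-04, -4.17069458e-04]), 'ft_force': array([-0.30644824, -0.75517804, -0.92925047]), 'moment': array([ 0.00418781, -0.02765632,  0.0052738 ]), 'gripper_width': 0.09400448230689235}
```

View pics/top0.png

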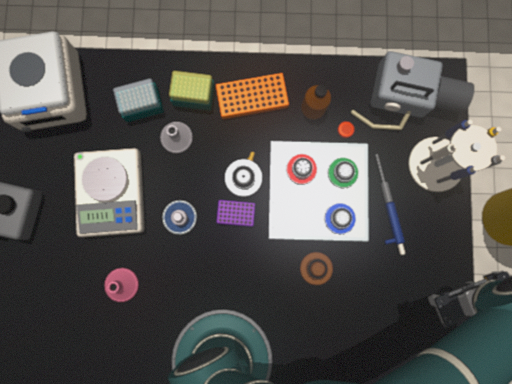

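View pics/side0.png

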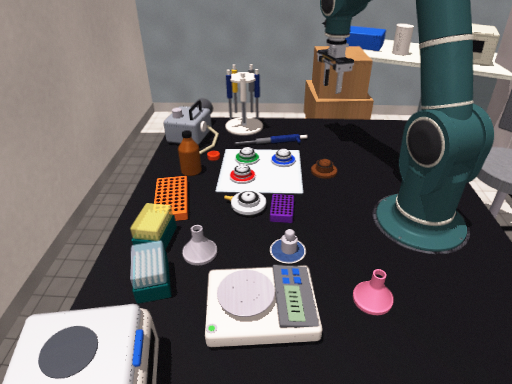

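View pics/wrist0.png

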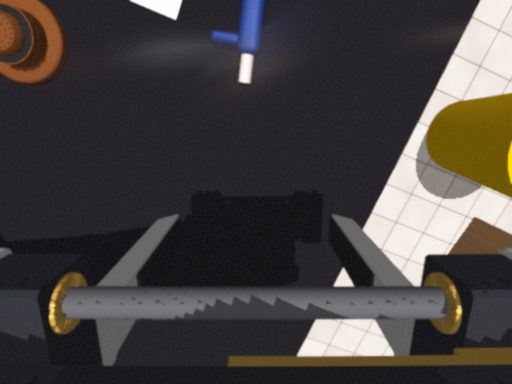

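Top view, stages: blue (340,218), green (343,172), red (301,168). There is no yellow stage. The brown lookalike is at (317,268).
The other parts are the sampler (243,176), the grey cone (175,136) with a pink lookalike at (121,285), the weight on its pad (179,216) and the pan (105,178). The screw cap (346,129) is orange, not a stage.
Next I measure these positions.

```bash
cat >> h.py <<'E'
def discs(W,c,r,zlo,zhi):
    """min enclosing circle + centroid of points in z band near c"""
    m=(np.hypot(W[...,0]-c[0],W[...,1]-c[1])<r)&(W[...,2]>zlo)&(W[...,2]<zhi)
    p=W[m][:,:2].astype(np.float32)
    if len(p)<5: return None
    (x,y),R=cv2.minEnclosingCircle(p)
    return np.round([x,y,R,*p.mean(0),len(p),np.median(W[m][:,2])],4).tolist()
E
python3 - <<'E'
from h import *
d=np.load('pics/top0.npy'); W=world('top',d)
px=dict(blue=(340,218),green=(343,172),red=(301,168),brown=(317,268),sampler=(243,176),cone=(175,136),pink=(121,285),weight=(179,216),pan=(105,178))
for k,(u,v) in px.items():
    c=W[v,u]; print(k,np.round(c,4))
    for b in [(.005,.016),(.03,.037),(.038,.05),(.05,.07),(.07,.084),(.084,.1)]:
        r=discs(W,c,.075,*b)
        if r: print('   ',b,r)
im=cv2.imread('pics/top0.png')
cv2.imwrite('pics/crop1.png',cv2.resize(im[110:300,60:390],None,fx=2.4,fy=2.4,interpolation=cv2.INTER_CUBIC))
E
```

```text
blue [ 0.4226 -0.3368  0.0439]
    (0.005, 0.016) [0.422, -0.3311, 0.0676, 0.4243, -0.341, 424.0, 0.0098]
    (0.03, 0.037) [0.4256, -0.3447, 0.0312, 0.4244, -0.3447, 140.0, 0.0335]
    (0.038, 0.05) [0.4257, -0.343, 0.0293, 0.4255, -0.3446, 156.0, 0.0426]
green [ 0.5605 -0.3463  0.0402]
    (0.005, 0.016) [0.5602, -0.3457, 0.0743, 0.5647, -0.3485, 408.0, 0.0098]
    (0.03, 0.037) [0.566, -0.354, 0.0313, 0.5659, -0.353, 144.0, 0.0329]
    (0.038, 0.05) [0.5653, -0.3564, 0.0279, 0.5655, -0.3533, 149.0, 0.0424]
red [ 0.5685 -0.2202  0.0445]
    (0.005, 0.016) [0.5674, -0.2182, 0.0727, 0.5725, -0.2242, 417.0, 0.0097]
    (0.03, 0.037) [0.5743, -0.227, 0.031, 0.5722, -0.2263, 145.0, 0.0334]
    (0.038, 0.05) [0.5785, -0.2267, 0.0241, 0.5751, -0.2273, 143.0, 0.0422]
brown [ 0.2759 -0.27    0.0453]
    (0.005, 0.016) [0.2749, -0.275, 0.0694, 0.2746, -0.2712, 445.0, 0.0098]
    (0.03, 0.037) [0.2747, -0.2741, 0.031, 0.2757, -0.2718, 163.0, 0.0333]
    (0.038, 0.05) [0.2693, -0.2766, 0.0283, 0.2745, -0.274, 165.0, 0.042]
sampler [ 0.5383 -0.0485  0.054 ]
    (0.005, 0.016) [0.5365, -0.0454, 
[... 1119 characters left out ...]
(0.084, 0.1) [0.2122, 0.3055, 0.0155, 0.2118, 0.3054, 43.0, 0.0891]
weight [0.415  0.1329 0.0636]
    (0.005, 0.016) [0.4126, 0.1355, 0.0679, 0.411, 0.1376, 36.0, 0.0058]
    (0.03, 0.037) [0.4145, 0.1375, 0.0225, 0.4132, 0.1353, 20.0, 0.0359]
    (0.038, 0.05) [0.4144, 0.1366, 0.0218, 0.4127, 0.134, 79.0, 0.0406]
    (0.05, 0.07) [0.4147, 0.1379, 0.0139, 0.414, 0.1363, 74.0, 0.0637]
pan [0.5173 0.3466 0.0839]
    (0.038, 0.05) [0.517, 0.3461, 0.0749, 0.514, 0.3068, 69.0, 0.049]
    (0.05, 0.07) [0.5175, 0.3462, 0.075, 0.5067, 0.3109, 413.0, 0.0535]
    (0.07, 0.084) [0.5148, 0.3488, 0.0719, 0.5178, 0.353, 1598.0, 0.0767]
    (0.084, 0.1) [0.5094, 0.3478, 0.0485, 0.5009, 0.3448, 6.0, 0.0844]
```

View pics/crop1.png

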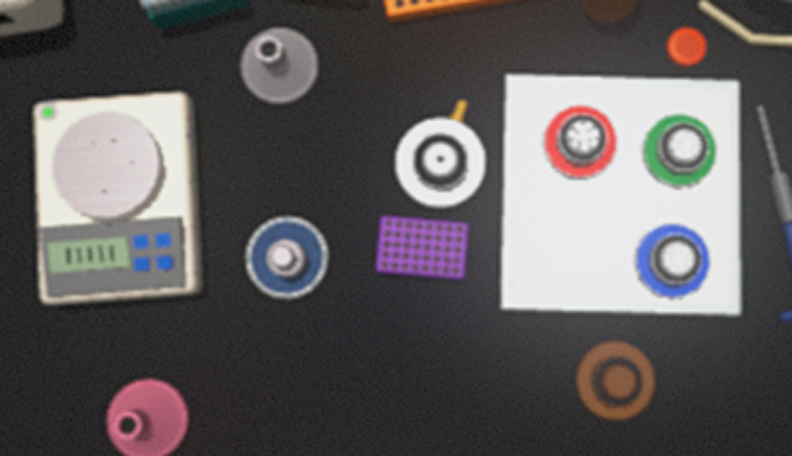

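```bash
cat >> h.py <<'E'
from scipy.optimize import least_squares
def q(a): return [np.cos(a/2),np.sin(a/2),0,0]
def st():
    s=ctrl.sense(); print('t%.1f'%s['t'],'tcp',np.round(s['tool_pos'],4),'F',np.round(s['ft_force'],1),'w%.4f'%s['gripper_width']); return s
def edgefit(mask,W,z,R=None):
    """project mask contour ellipse centre region: intersect contour pixel rays with plane z -> circle fit"""
    cs,_=cv2.findContours(mask.astype(np.uint8),cv2.RETR_EXTERNAL,cv2.CHAIN_APPROX_NONE)
    c=max(cs,key=cv2.contourArea)
    return cv2.convexHull(c).reshape(-1,2)
def rayz(n,uv,z,c=None):
    c=c or imaging.get_calibration(n)
    K=np.array([[c['fx'],0,c['cx']],[0,c['fy'],c['cy']],[0,0,1.]])
    p=cv2.undistortPoints(np.asarray(uv,float).reshape(-1,1,2),K,np.array(c['dist_coeffs'],float)).reshape(-1,2)
    T=np.array(c['extrinsics']); r=np.c_[p,np.ones(len(p))]@T[:3,:3].T
    return T[:3,3]+r*((z-T[2,3])/r[:,2])[:,None]
def circ(P):
    f=least_squares(lambda v:np.hypot(P[:,0]-v[0],P[:,1]-v[1])-v[2],[*P[:,:2].mean(0),.05],loss='soft_l1',f_scale=.002)
    return f.x, np.sqrt(np.mean(f.fun**2))
E
python3 - <<'E'
from h import *
d=np.load('pics/top0.npy'); W=world('top',d); im=cv2.imread('pics/top0.png'); hsv=cv2.cvtColor(im,cv2.COLOR_BGR2HSV)
def roi(u,v,r):
    m=np.zeros(d.shape,bool); m[v-r:v+r,u-r:u+r]=1; return m
# pan
m=roi(105,178,30)&(W[...,2]>.073)&(W[...,2]<.083)&(np.hypot(W[...,0]-.518,W[...,1]-.353)<.072)
h=edgefit(m,W,.078); print('pan',circ(rayz('top',h,.078)), 'centroid',W[m].mean(0))
# pad
m=roi(179,216,22)&(hsv[...,0]>95)&(hsv[...,0]<125)&(hsv[...,1]>90)
h=edgefit(m,W,0); print('pad',circ(rayz('top',h,.001)),m.sum())
for n,(u,v),lo,hi in [('blue',(340,218),100,130),('green',(343,172),45,85),('red',(301,168),170,8)]:
    H=hsv[...,0]; hm=(H>lo)&(H<hi) if lo<hi else (H>lo)|(H<hi)
    m=roi(u,v,24)&hm&(hsv[...,1]>110)
    h=edgefit(m,W,0); print(n,circ(rayz('top',h,.011)),m.sum())
E
```

```text
pan (array([0.51808113, 0.35277979, 0.06510956]), np.float64(0.0006638355983252448)) centroid [0.51745695 0.35350705 0.07701214]
pad (array([0.416894  , 0.14282966, 0.04235071]), np.float64(0.00042003450573325184)) 370
blue (array([ 0.42436717, -0.34367541,  0.04359119]), np.float64(0.0003111287423229529)) 288
green (array([ 0.56571618, -0.35219941,  0.04243363]), np.float64(0.00032839884913051404)) 196
red (array([ 0.57344051, -0.22550981,  0.04388624]), np.float64(0.00029131419750108654)) 281
```

```bash
python3 - <<'E'
from h import *
for a in [0,np.pi]:
  for p in [(.4143,.137,.2),(.518,.353,.2),(.425,-.344,.2),(.54,-.05,.3),(.6625,.16,.2),(.566,-.353,.2)]:
    j=ctrl.solve_ik(p,q(a)); print(a,p,None if j is None else np.round(j,2))
ctrl.move_gripper(.05)
ctrl.move_linear([.231,-.45,.3],q(0),rate=.35)
ctrl.move_linear([.414,.137,.2],rate=.35)
st(); snap('wrist','w1'); c=imaging.get_calibration('wrist'); np.save('pics/w1c.npy',c,allow_pickle=True)
W=world('wrist',np.load('pics/w1.npy'),c)
for b in [(.038,.046),(.052,.07)]: print(discs(W,(.414,.137),.04,*b))
snap('top','top1')
E
```

```text
0 (0.4143, 0.137, 0.2) [ 0.52  0.1  -0.95  2.    0.1   1.08 -2.05]
0 (0.518, 0.353, 0.2) [ 0.09  0.64 -1.11  1.55  0.58  1.32 -2.66]
0 (0.425, -0.344, 0.2) [ 0.68  0.25 -0.07  1.78  0.02  1.11 -0.96]
0 (0.54, -0.05, 0.3) [ 0.42  0.2  -0.45  1.64  0.09  1.33 -1.61]
0 (0.6625, 0.16, 0.2) [ 0.17  0.59 -0.69  1.41  0.38  1.28 -2.12]
0 (0.566, -0.353, 0.2) [ 0.57  0.47 -0.08  1.47  0.04  1.2  -1.09]
3.141592653589793 (0.4143, 0.137, 0.2) [ 0.68  0.14 -1.13  2.    0.14  1.09  1.05]
3.141592653589793 (0.518, 0.353, 0.2) [ 0.09  0.63 -1.1   1.55  0.58  1.32  0.49]
3.141592653589793 (0.425, -0.344, 0.2) [ 1.13  0.3  -0.61  1.76  0.19  1.14  2.03]
3.141592653589793 (0.54, -0.05, 0.3) [ 0.69  0.24 -0.78  1.63  0.18  1.34  1.45]
3.141592653589793 (0.6625, 0.16, 0.2) [ 0.26  0.64 -0.86  1.4   0.49  1.32  0.95]
3.141592653589793 (0.566, -0.353, 0.2) [ 0.94  0.55 -0.63  1.45  0.33  1.25  1.84]
t3.6 tcp [0.4138 0.1363 0.2   ] F [-0.1  0.1  0.5] w0.0499
[0.4151, 0.1402, 0.022, 0.4189, 0.1402, 500.0, 0.0409]
[0.4152, 0.1401, 0.0137, 0.4164, 0.1401, 422.0, 0.0648]
```

View pics/w1.png

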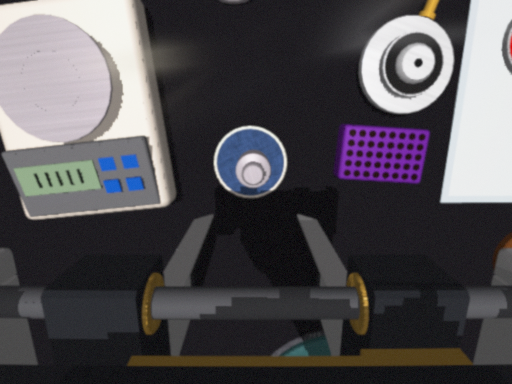

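```bash
cat >> h.py <<'E'
A=0.4
def panfit(n,d,c=None,zc=.078,cen=(.518,.353)):
    W=world(n,d,c)
    m=(W[...,2]>zc-.005)&(W[...,2]<zc+.005)&(np.hypot(W[...,0]-cen[0],W[...,1]-cen[1])<.072)
    return circ(rayz(n,edgefit(m,W,zc),zc,c))
def go(x,y,z,rate=.3,a=None): ctrl.move_linear([x,y,z],q(A if a is None else a),rate=rate)
E
python3 - <<'E'
from h import *
d=np.load('pics/w1.npy'); c=np.load('pics/w1c.npy',allow_pickle=True).item(); W=world('wrist',d,c)
print('pan',panfit('wrist',d,c))
for b in [(.038,.044),(.045,.06)]: print('samp',discs(W,(.54,-.05),.06,*b))
im=cv2.imread('pics/w1.png'); hsv=cv2.cvtColor(im,cv2.COLOR_BGR2HSV)
m=np.zeros(d.shape,bool); m[120:205,205:295]=1
m&=(hsv[...,0]>95)&(hsv[...,0]<125)&(hsv[...,1]>90)
print('pad',circ(rayz('wrist',edgefit(m,W,0),.001,c)))
go(.415,.139,.12); go(.415,.139,.047,.1)
ctrl.move_gripper(.0,40); s=st()
go(s['tool_pos'][0],s['tool_pos'][1],.16,.15); st(); snap('wrist','w2')
E
```

```text
pan (array([0.51828262, 0.35330208, 0.06480622]), np.float64(0.0002476259026844919))
samp [0.5413, -0.0469, 0.0364, 0.541, -0.0448, 1910.0, 0.0399]
samp [0.541, -0.0464, 0.0222, 0.5409, -0.0451, 1161.0, 0.0493]
pad (array([0.41832728, 0.14380032, 0.04485901]), np.float64(0.00016478278070065002))
t6.0 tcp [0.415 0.139 0.047] F [-0.1  0.   0.1] w0.0005
t6.9 tcp [0.4146 0.1388 0.1593] F [ 0.4  0.3 -0.2] w0.0003
```

View pics/w2.png

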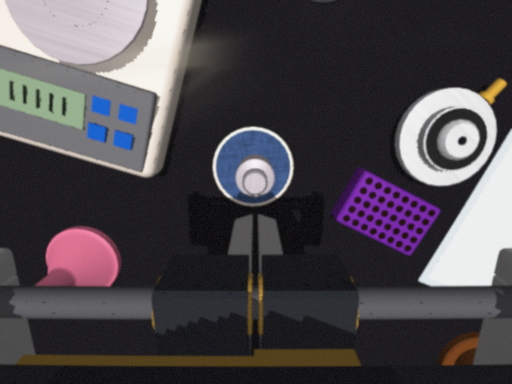

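```bash
python3 - <<'E'
from h import *
im,d=imaging.grab_frame('wrist'); W=world('wrist',d)
for b in [(.038,.046),(.052,.07)]: print(discs(W,(.415,.139),.06,*b))
im,d=snap('top','top2'); W=world('top',d)
for b in [(.038,.046),(.052,.07)]: print(discs(W,(.415,.139),.045,*b))
snap('side','s2')
c=imaging.get_calibration('wrist'); T=np.array(c['extrinsics'])
s=st(); p=s['tool_pos']; pc=T[:3,:3].T@(p-T[:3,3]); print('tcp in px',pc[:2]/pc[2]*c['fx']+[c['cx'],c['cy']],pc)
E
```

```text
[0.4146, 0.1402, 0.0221, 0.419, 0.142, 609.0, 0.0408]
[0.4147, 0.1405, 0.0136, 0.416, 0.141, 535.0, 0.0648]
[0.4136, 0.1226, 0.0119, 0.4138, 0.1208, 25.0, 0.0418]
[0.4143, 0.1255, 0.0072, 0.4146, 0.1252, 7.0, 0.06]
t7.1 tcp [0.4146 0.139  0.1594] F [-0.3  0.4 -0.4] w0.0004
tcp in px [255.7044675  212.79601159] [0.00063087 0.01786807 0.22317772]
```

View pics/s2.png

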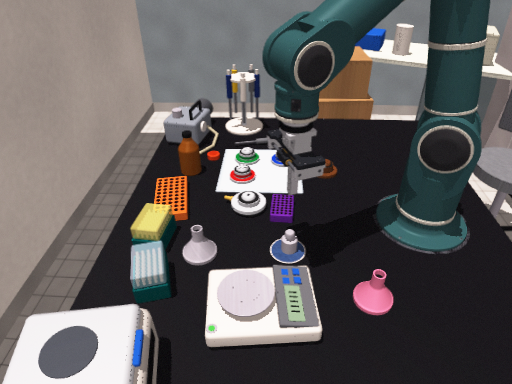

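```bash
cat >> h.py <<'E'
def proj(n,P,c=None):
    c=c or imaging.get_calibration(n); T=np.array(c['extrinsics']); R=T[:3,:3].T
    K=np.array([[c['fx'],0,c['cx']],[0,c['fy'],c['cy']],[0,0,1.]])
    r,_=cv2.Rodrigues(R); return cv2.projectPoints(np.asarray(P,float).reshape(-1,3),r,-R@T[:3,3],K,np.array(c['dist_coeffs'],float))[0].reshape(-1,2)
E
python3 - <<'E'
from h import *
s=st(); p=s['tool_pos']
for n in ['side','top','wrist']:
    print(n,np.round(proj(n,[p,[.415,.139,.06],[.415,.139,.0],[.415,.139,.16+.019]]),0).tolist())
im,d=imaging.grab_frame('side'); W=world('side',d)
print(W[190,293],W[180,293],W[170,300],W[245,289])
im,d=imaging.grab_frame('wrist'); W=world('wrist',d); print(W[225,248],W[240,245],W[225,268],W[235,265],W[180,255])
cv2.imwrite('pics/w3.png',im[:,:,::-1])
cv2.imwrite('pics/w3c.png',cv2.resize(im[110:290,150:360,::-1],None,fx=3,fy=3))
E
```

```text
t7.1 tcp [0.4146 0.139  0.1594] F [-0.3  0.4 -0.4] w0.0004
side [[291.0, 204.0], [289.0, 233.0], [288.0, 249.0], [291.0, 198.0]]
top [[171.0, 214.0], [177.0, 216.0], [180.0, 217.0], [170.0, 213.0]]
wrist [[256.0, 213.0], [256.0, 182.0], [256.0, 171.0], [256.0, 222.0]]
[0.41196853 0.15011195 0.21209516] [0.4134979  0.15106289 0.24229424] [0.40513177 0.22782727 0.31975749] [0.41426319 0.16114482 0.03644779]
[0.42248991 0.14722806 0.21088097] [0.42225583 0.14825077 0.23193233] [0.42691752 0.13675271 0.21082663] [0.42569234 0.13855173 0.2241528 ] [0.41803966 0.1409692  0.06570895]
```

View pics/w3c.png

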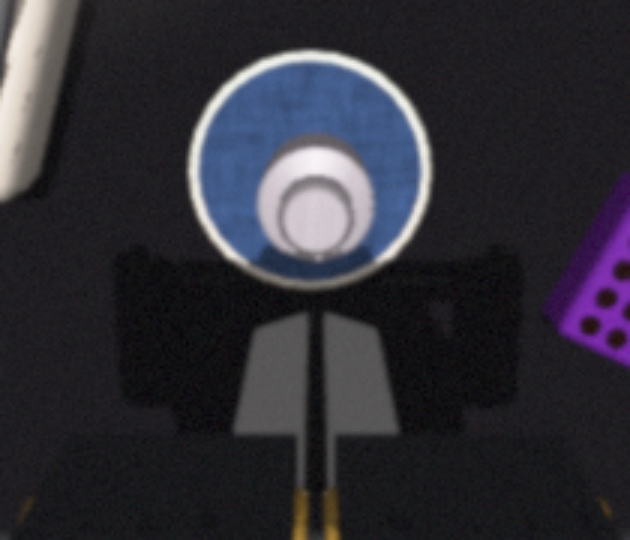

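View pics/top2.png

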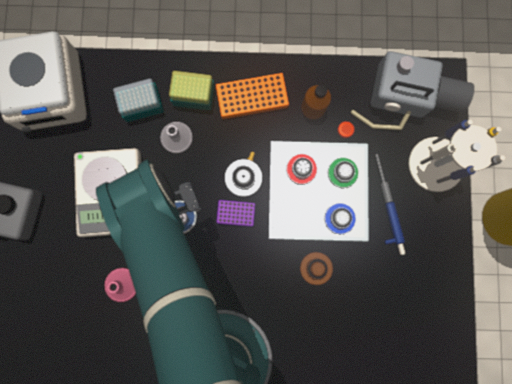

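```bash
python3 - <<'E'
from h import *
im,d=imaging.grab_frame('wrist'); W=world('wrist',d)
for u in [200,240,246,255,265]:
  print(u,[(v,*np.round(W[v,u],3).tolist()) for v in range(190,262,5)])
E
```

```text
200 [(190, 0.365, 0.195, -0.001), (195, 0.358, 0.192, -0.002), (200, 0.351, 0.19, -0.003), (205, 0.346, 0.188, -0.001), (210, 0.34, 0.185, 0.0), (215, 0.333, 0.183, -0.001), (220, 0.326, 0.181, -0.002), (225, 0.32, 0.178, -0.0), (230, 0.313, 0.176, -0.0), (235, 0.306, 0.173, -0.001), (240, 0.3, 0.171, -0.002), (245, 0.293, 0.168, -0.002), (250, 0.286, 0.166, -0.001), (255, 0.44, 0.167, 0.294), (260, 0.44, 0.167, 0.298)]
240 [(190, 0.395, 0.15, 0.039), (195, 0.379, 0.145, -0.001), (200, 0.373, 0.143, 0.0), (205, 0.366, 0.14, -0.0), (210, 0.359, 0.137, -0.002), (215, 0.354, 0.135, -0.0), (220, 0.421, 0.152, 0.204), (225, 0.421, 0.151, 0.211), (230, 0.421, 0.151, 0.218), (235, 0.421, 0.151, 0.226), (240, 0.421, 0.15, 0.231), (245, 0.422, 0.15, 0.238), (250, 0.422, 0.15, 0.243), (255, 0.445, 0.157, 0.296), (260, 0.444, 0.157, 0.297)]
246 [(190, 0.404, 0.145, 0.064), (195, 0.382, 0.138, 0.0), (200, 0.375, 0.135, -0.001), (205, 0.369, 0.133, -0.001), (210, 0.363, 0.13, -0.001), (215, 0.357, 0.128, 0.001), (220, 0.422, 0.148, 0.203), (225, 0.423, 0.148, 0.212), (230, 0.422, 0.148, 0.219), (
[... 308 characters left out ...]
(215, 0.361, 0.117, -0.001), (220, 0.423, 0.143, 0.199), (225, 0.423, 0.143, 0.207), (230, 0.423, 0.143, 0.215), (235, 0.422, 0.143, 0.221), (240, 0.423, 0.143, 0.229), (245, 0.423, 0.143, 0.234), (250, 0.423, 0.143, 0.24), (255, 0.423, 0.143, 0.246), (260, 0.421, 0.142, 0.247)]
265 [(190, 0.407, 0.124, 0.04), (195, 0.391, 0.115, -0.001), (200, 0.386, 0.113, 0.001), (205, 0.379, 0.11, 0.001), (210, 0.373, 0.108, -0.0), (215, 0.366, 0.105, -0.001), (220, 0.427, 0.138, 0.203), (225, 0.426, 0.138, 0.21), (230, 0.426, 0.139, 0.219), (235, 0.426, 0.139, 0.226), (240, 0.426, 0.139, 0.231), (245, 0.426, 0.139, 0.237), (250, 0.426, 0.139, 0.243), (255, 0.447, 0.15, 0.295), (260, 0.447, 0.15, 0.297)]
```

```bash
python3 - <<'E'
from h import *
d=np.load('pics/w1.npy'); c=np.load('pics/w1c.npy',allow_pickle=True).item(); W=world('wrist',d,c)
for n,W,tz in [('w1',W,.2)]:
    m=(W[...,2]>.1)&(W[...,2]<.45)&(d>.1)
    v,u=np.nonzero(m); print(n,v.min(),W[m][:,2].min()-tz); 
    for u0 in (190,200,210,310): print(u0,[(v,*np.round(W[v,u0],3).tolist()) for v in range(205,262,5)])
im,d=imaging.grab_frame('wrist');W=world('wrist',d);s=st()
P=W[(W[...,2]>.1)&(W[...,2]<.45)&(d>.05)];i=np.argsort(P[:,2])[:10];print(np.round(P[i],3)-np.round(s['tool_pos'],3))
print(np.round(s['qpos'],4))
im,d=imaging.grab_frame('side');W=world('side',d);m=(np.hypot(W[...,0]-.415,W[...,1]-.139)<.03)&(W[...,2]>.1)&(W[...,2]<.3);P=W[m];i=np.argsort(P[:,2])[:6];print(P[i].round(3))
E
```

```text
w1 214 0.03200395426746053
190 [(205, 0.356, 0.23, -0.001), (210, 0.349, 0.231, -0.001), (215, 0.341, 0.231, -0.0), (220, 0.334, 0.231, 0.001), (225, 0.424, 0.174, 0.251), (230, 0.424, 0.173, 0.259), (235, 0.424, 0.171, 0.265), (240, 0.424, 0.17, 0.273), (245, 0.424, 0.168, 0.279), (250, 0.424, 0.167, 0.284), (255, 0.424, 0.166, 0.289), (260, 0.424, 0.165, 0.294)]
200 [(205, 0.356, 0.216, -0.001), (210, 0.349, 0.216, -0.001), (215, 0.341, 0.217, -0.002), (220, 0.424, 0.17, 0.243), (225, 0.423, 0.169, 0.25), (230, 0.424, 0.167, 0.26), (235, 0.424, 0.166, 0.266), (240, 0.424, 0.165, 0.272), (245, 0.423, 0.164, 0.277), (250, 0.422, 0.163, 0.28), (255, 0.423, 0.162, 0.286), (260, 0.42, 0.162, 0.287)]
210 [(205, 0.357, 0.201, 0.001), (210, 0.348, 0.202, -0.003), (215, 0.424, 0.165, 0.235), (220, 0.423, 0.164, 0.242), (225, 0.422, 0.163, 0.247), (230, 0.422, 0.162, 0.254), (235, 0.419, 0.162, 0.255), (240, 0.416, 0.163, 0.254), (245, 0.413, 0.162, 0.255), (250, 0.411, 0.162, 0.256), (255, 0.407, 0.163, 0.256), (260, 0.27, 0.205, -0.001)]
310 [(205, 0.357, 0.058, -0.0), (210, 0.349, 0.057, -0.001), (215, 0.341, 0.057, -0.001), (220, 0.424, 0.104, 0.243), (225, 0.424, 0.106, 0.253), (230, 0.424, 0.107, 0.259), (235, 0.424, 0.108, 0.266), (240, 0.424, 0.109, 0.272), (245, 0.424, 0.111, 0.279), (250, 0.422, 0.111, 0.28), (255, 0.422, 0.112, 0.286), (260, 0.421, 0.112, 0.288)]
t7.3 tcp [0.4149 0.139  0.1598] F [ 0.   0.6 -0.9] w0.0002
[[0.01  0.003 0.032]
 [0.008 0.008 0.033]
 [0.007 0.004 0.033]
 [0.008 0.007 0.033]
 [0.01  0.002 0.033]
 [0.008 0.004 0.033]
 [0.007 0.006 0.033]
 [0.007 0.005 0.034]
 [0.01  0.002 0.034]
 [0.008 0.008 0.034]]
[ 0.429   0.1646 -0.8872  2.0464  0.1515  0.9963 -1.705 ]
[[0.426 0.138 0.194]
 [0.423 0.144 0.195]
 [0.416 0.145 0.196]
 [0.406 0.142 0.198]
 [0.426 0.139 0.198]
 [0.419 0.149 0.199]]
```

The gripper closed on nothing. Both cameras show the real fingertips about 34 mm above the reported TCP, so I'll measure that offset with a gentle touch on bare bench.

```bash
python3 - <<'E'
from h import *
go(.36,.03,.16); go(.36,.03,-.015,.15); st()
F0=np.mean([ctrl.sense()['ft_force'][2] for _ in range(3)])
for z in np.arange(-.017,-.045,-.001):
    go(.36,.03,z,.02); s=ctrl.sense(); f=s['ft_force'][2]
    print(round(s['tool_pos'][2],4),round(f-F0,1),end='; ')
    if f-F0>4: break
go(.36,.03,.05); st()
E
```

```text
t9.2 tcp [ 0.3603  0.0302 -0.0146] F [ 0.2 -1.2  0.6] w0.0006
-0.0168 -1.5; -0.018 0.2; -0.0191 -1.3; -0.0201 -1.1; -0.021 -1.6; -0.022 -0.8; -0.023 -0.7; -0.0241 -1.4; -0.0251 -0.3; -0.026 -0.9; -0.027 -0.2; -0.0281 -1.3; -0.0291 -0.7; -0.03 -1.4; -0.0311 -0.5; -0.0321 -1.2; -0.0329 4.6; t13.9 tcp [0.3607 0.0294 0.0507] F [-0.2 -1.1  0.4] w0.0003
```

Contact came at a reported TCP of -0.0325 m, so real tip z = TCP z + 0.0325. I'll work in tip coordinates from here.

```bash
cat >> h.py <<'E'
D=.0325
def go(x,y,z,rate=.3,a=None): ctrl.move_linear([x,y,z-D],q(A if a is None else a),rate=rate)
def st():
    s=ctrl.sense(); t=s['tool_pos']+[0,0,D]; print('t%.1f'%s['t'],'tip',np.round(t,4),'F',np.round(s['ft_force'],1),'w%.4f'%s['gripper_width']); s['tip']=t; return s
E
python3 - <<'E'
from h import *
ctrl.move_gripper(.06)
go(.415,.1395,.12); go(.415,.1395,.047,.1)
ctrl.move_gripper(.0,40); s=st()
go(.415,.1395,.17,.15); s=st(); snap('wrist','w4'); snap('side','s4')
W=world('side',np.load('pics/s4.npy'));m=(np.hypot(W[...,0]-.415,W[...,1]-.139)<.035)&(W[...,2]>.08)&(W[...,2]<.16);print(m.sum(),W[m][:,2].min() if m.any() else '')
E
```

```text
t17.0 tip [0.4151 0.1394 0.0471] F [ 0.  -2.1  4. ] w0.0261
t18.0 tip [0.4144 0.1393 0.1692] F [ 0.1  0.2 -5.3] w0.0262
191 0.12198623888042592
```

View pics/s4.png

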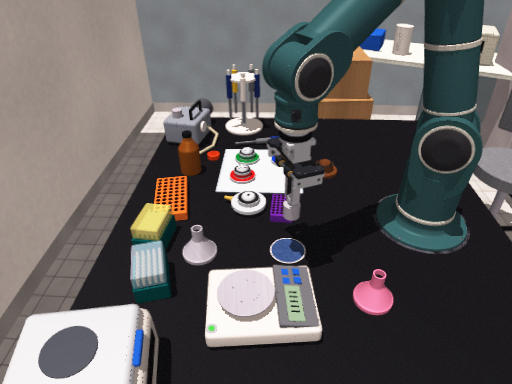

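View pics/w4.png

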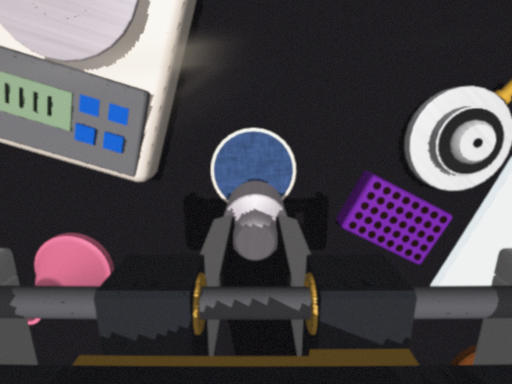

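```bash
cat >> h.py <<'E'
PAN=(.5182,.3531)
def held(n='side',r=.06,lo=.02):
    "lowest z of things below the tips, from side camera"
    s=ctrl.sense(); t=s['tool_pos']+[0,0,D]
    im,d=imaging.grab_frame(n);W=world(n,d)
    m=(np.hypot(W[...,0]-t[0],W[...,1]-t[1])<r)&(W[...,2]<t[2]+.01)&(W[...,2]>t[2]-.09)
    z=np.sort(W[m][:,2]); return m.sum(), z[:5].round(4) if len(z) else None, t
E
python3 - <<'E'
from h import *
go(*PAN,.17,.25); st(); print(held(r=.03))
go(*PAN,.140,.15); go(*PAN,.1225,.05); s=st()
ctrl.sleep(.3); s=st()
ctrl.move_gripper(.06); go(*PAN,.2,.2); s=st()
im,d=snap('wrist','w5'); W=world('wrist',d); 
for b in [(.109,.12),(.124,.145)]: print(discs(W,PAN,.05,*b))
go(*PAN,.2); ctrl.sleep(1.5); st()
snap('side','s5')
E
```

```text
t19.2 tip [0.518  0.352  0.1697] F [ 0.4 -1.  -5.6] w0.0262
(np.int64(413), array([0.0797, 0.0797, 0.0797, 0.0797, 0.0798]), array([0.51796221, 0.35199918, 0.16967897]))
t20.1 tip [0.5184 0.3532 0.1227] F [ 1.3 -0.1 -1.8] w0.0259
t20.4 tip [0.5183 0.3531 0.1227] F [ 1.4  0.5 -2.8] w0.0261
t21.6 tip [0.5183 0.353  0.2002] F [-0.2  0.8 -1.9] w0.0602
[0.5179, 0.3538, 0.0222, 0.5237, 0.3562, 894.0, 0.114]
[0.5179, 0.3539, 0.0137, 0.5197, 0.3545, 846.0, 0.138]
t23.4 tip [0.5182 0.3531 0.2   ] F [-0.1  0.1  0.3] w0.0600
```

View pics/w5.png

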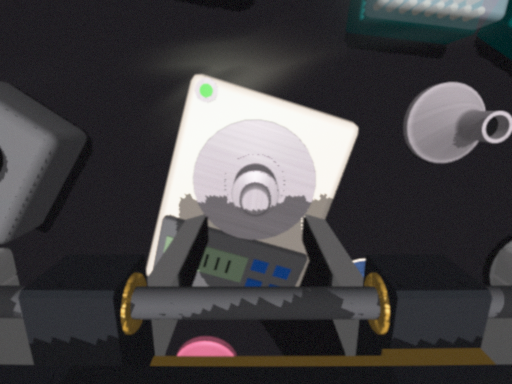

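The weight stands centred on the pan, at (252,195) in the wrist view, within about 1 mm. Returning it to the pad.

```bash
python3 - <<'E'
from h import *
go(.518,.3537,.121,.15); ctrl.move_gripper(0,40); s=st()
go(.518,.3537,.18,.15); print(held(r=.03)[1]); 
P=(.418,.1430)
go(*P,.18,.25); st(); print(held(r=.03)[1:])
go(*P,.07,.15); go(*P,.0478,.05); st(); ctrl.move_gripper(.06); go(*P,.15); st()
im,d=snap('wrist','w6'); W=world('wrist',d)
for b in [(.038,.046),(.052,.07)]: print(discs(W,P,.05,*b))
E
```

```text
t24.8 tip [0.5182 0.3535 0.121 ] F [ 1.  -2.   0.6] w0.0261
[0.1314 0.1327 0.1328 0.133  0.1331]
t26.4 tip [0.4183 0.1438 0.18  ] F [ 0.4  0.3 -4.7] w0.0261
(array([0.1305, 0.1328, 0.1337, 0.1338, 0.1341]), array([0.41828556, 0.14381759, 0.18004129]))
t28.0 tip [0.4178 0.1431 0.0474] F [ 0.6 -0.4 -4.9] w0.0259
t29.2 tip [0.4184 0.1427 0.1505] F [ 0.  -0.2  0.5] w0.0602
[0.4169, 0.1438, 0.0221, 0.4215, 0.1462, 740.0, 0.0401]
[0.4169, 0.1439, 0.0137, 0.4186, 0.1446, 688.0, 0.0639]
```

View pics/w6.png

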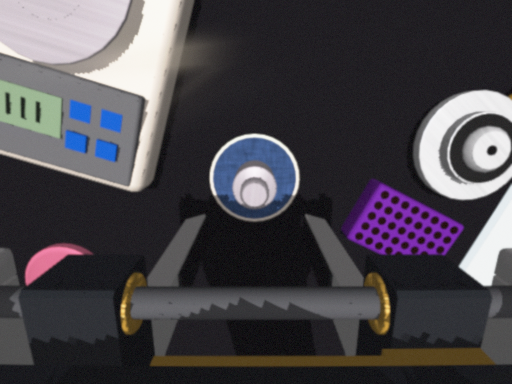

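```bash
cat >> h.py <<'E'
def stagefit(n,d,c,cen,z0=0.,r=.055):
    W=world(n,d,c); out=[]
    for lo,hi,zz in [(.0385,.0475,.044),(.030,.0365,.034),(.006,.0145,.011)]:
        rr={.044:.026,.034:.036,.011:r}[zz]
        m=(np.hypot(W[...,0]-cen[0],W[...,1]-cen[1])<rr)&(W[...,2]>lo+z0)&(W[...,2]<hi+z0)
        if m.sum()<30: out.append(None); continue
        x,e=circ(rayz(n,edgefit(m,W,0),zz+z0,c)); out.append((x.round(4).tolist(),round(float(e),4)))
    return out
E
python3 - <<'E'
from h import *
ctrl.move_gripper(.085)
go(.53,-.05,.2,.35,); st()
im,d=snap('wrist','w7a'); W=world('wrist',d)
for b in [(.037,.044),(.046,.055)]: print('samp',discs(W,(.541,-.048),.05,*b))
m=(np.hypot(W[...,0]-.541,W[...,1]+.048)<.024)&(W[...,2]>.042)
print(circ(rayz('wrist',edgefit(m,W,0),.045)))
m=(np.hypot(W[...,0]-.541,W[...,1]+.048)<.045)&(W[...,2]>.0365)
print(circ(rayz('wrist',edgefit(m,W,0),.04)))
go(.425,-.344,.2,.35); st()
im,d=snap('wrist','w7'); print(stagefit('wrist',d,None,(.425,-.344)))
E
```

```text
t30.6 tip [ 0.5296 -0.0496  0.1998] F [ 0.3  1.1 -0.3] w0.0851
samp [0.5407, -0.0462, 0.036, 0.5424, -0.0455, 1862.0, 0.0396]
samp [0.5411, -0.046, 0.0212, 0.5412, -0.046, 1020.0, 0.0491]
(array([ 0.22510741, -0.21152485,  0.16090629]), np.float64(0.008636831942677057))
(array([ 0.16136188, -0.23902568,  0.34638838]), np.float64(0.011873976728709114))
t31.7 tip [ 0.426  -0.3419  0.2001] F [-0.4  1.  -0.4] w0.0848
[([0.4274, -0.3417, 0.0211], 0.0002), ([0.4266, -0.3421, 0.0308], 0.0001), ([0.4267, -0.342, 0.0476], 0.0001)]
```

View pics/w7.png

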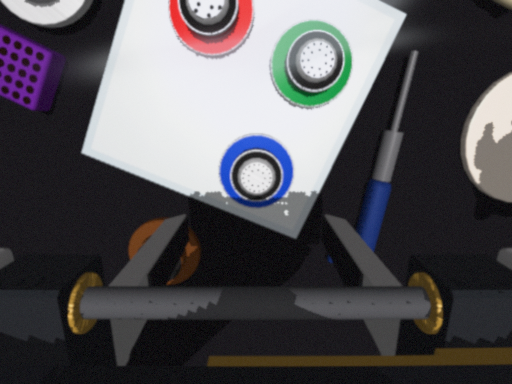

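View pics/w7a.png

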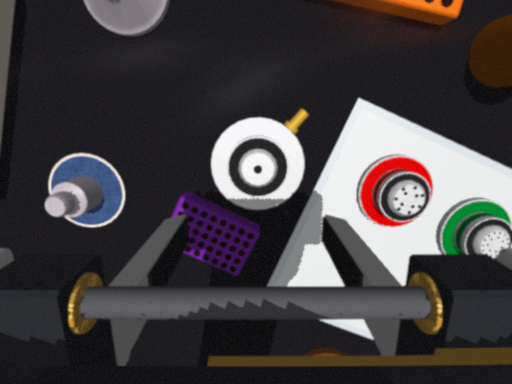

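```bash
cat >> h.py <<'E'
def look(fn):
    ctrl.sleep(.4); c=imaging.get_calibration('wrist'); im,d=snap('wrist',fn); return im,d,c
E
python3 - <<'E'
from h import *
im,d,c=look('w8'); st(); f=stagefit('wrist',d,c,(.426,-.343)); print(f)
g=f[1][0][:2]; go(*g,.07,.2); go(*g,.0135,.06); st(); ctrl.move_gripper(0,40); s=st()
go(*g,.15,.15); s=st(); im,d,c=look('w8b'); print(stagefit('wrist',d,c,g,s['tip'][2]-.0135)); print(held(r=.055))
E
```

```text
t32.2 tip [ 0.4251 -0.3439  0.2   ] F [-0.8  0.  -0. ] w0.0847
[([0.4272, -0.3419, 0.0211], 0.0002), ([0.4264, -0.3422, 0.0308], 0.0001), ([0.4266, -0.3421, 0.0475], 0.0001)]
t34.1 tip [ 0.4266 -0.3423  0.0138] F [-0.4  0.5 -0.3] w0.0850
t34.6 tip [ 0.4265 -0.3424  0.0137] F [-0.3  0.1  3.1] w0.0616
t35.6 tip [ 0.4259 -0.3419  0.1491] F [-0.4  0.1 -2. ] w0.0614
[([0.4277, -0.3406, 0.021], 0.0001), ([0.4261, -0.3413, 0.0317], 0.0019), ([0.4263, -0.3412, 0.0474], 0.0001)]
(np.int64(213), array([0.1364, 0.1366, 0.1368, 0.1368, 0.1369]), array([ 0.42638457, -0.34216751,  0.14988047]))
```

View pics/w8b.png

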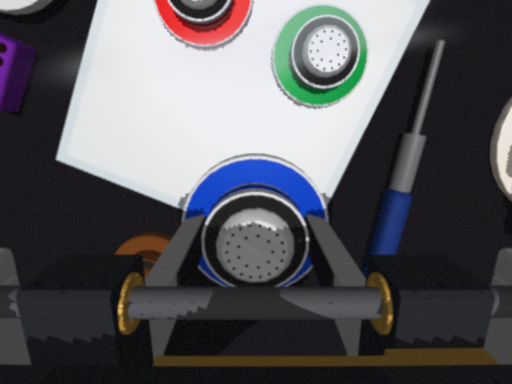

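```bash
cat >> h.py <<'E'
def weigh(name,off=(0,0)):
    """carry held stage to pan, put down, release, check, wait"""
    go(*PAN,.16,.3); s=st(); im,d,c=look(name+'_a'); s=st()
    f=stagefit('wrist',d,c,s['tip'][:2],s['tip'][2]-.0135); print('held',f[0],f[2])
    g=np.array(PAN)-(np.array(f[2][0][:2])-s['tip'][:2])
    print('target',g)
    go(*g,.11,.15); go(*g,.0903,.05); st(); ctrl.move_gripper(.08); go(*g,.17,.2); t0=ctrl.sense()['t']
    im,d,c=look(name+'_b'); s=st(); print('on pan',stagefit('wrist',d,c,PAN,.076)); 
    ctrl.sleep(max(0,t0+1.7-ctrl.sense()['t'])); st()
E
python3 - <<'E'
from h import *
weigh('blue')
E
```

```text
t38.6 tip [0.5184 0.3522 0.16  ] F [ 0.  -0.1 -1.6] w0.0615
t39.1 tip [0.5182 0.353  0.16  ] F [-0.2  0.8 -2.4] w0.0616
held ([0.5198, 0.3546, 0.0208], 0.0002) ([0.5185, 0.354, 0.0471], 0.0001)
target [0.51790099 0.35214161]
t40.1 tip [0.5178 0.352  0.0903] F [-0.3 -1.1 -0.4] w0.0609
t41.6 tip [0.5178 0.3521 0.1697] F [-0.5 -0.2 -0.1] w0.0799
on pan [([0.5186, 0.3534, 0.0211], 0.0002), ([0.5174, 0.3529, 0.0309], 0.0001), ([0.5176, 0.3529, 0.0475], 0.0001)]
t42.9 tip [0.5179 0.3521 0.17  ] F [ 0.   0.7 -0.7] w0.0801
```

View pics/blue_b.png

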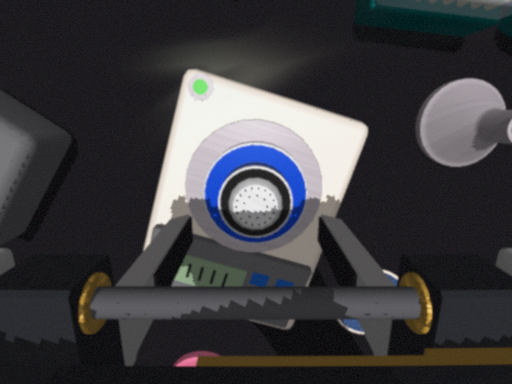

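```bash
cat >> h.py <<'E'
S=np.array([.5409,-.0463])
def seat(name,z0,src=PAN,h=.0135,srcz=.0895):
    go(*src,srcz+.03,.2); go(*src,srcz,.06); ctrl.move_gripper(0,40); st(); go(*src,.17,.2)
    zt=max(.17,z0+.06)
    go(*S,zt,.3); im,d,c=look(name+'_c'); s=st()
    f=stagefit('wrist',d,c,s['tip'][:2],s['tip'][2]-h); print('held',f[0],f[2])
    g=S-(np.array(f[2][0][:2])-s['tip'][:2]); print('target',g, 'side low',held(r=.055)[1])
    return g
def lower(g,z0,h=.0135,name='x',up=.12):
    go(*g,z0+h+.016,.12); F0=st()['ft_force'][2]
    for dz in np.arange(.013,-.0001,-.002):
        go(*g,z0+h+dz,.03); F=ctrl.sense()['ft_force']; print(round(dz,3),F.round(1),end=' ')
        if F[2]-F0>15: print('STOP'); return False
    print(); st(); ctrl.move_gripper(.08); go(*g,z0+h+up,.2); im,d,c=look(name+'_d'); s=st()
    print('seated',stagefit('wrist',d,c,S,z0)); return True
E
python3 - <<'E'
from h import *
g=seat('blue',.04,src=(.5176,.3529))
lower(g,.04,name='blue')
E
```

```text
t44.4 tip [0.5178 0.3529 0.0896] F [0.  0.5 0.7] w0.0615
t46.8 tip [ 0.5409 -0.0462  0.17  ] F [ 0.1  0.4 -2.6] w0.0614
held ([0.5423, -0.0446, 0.0209], 0.0001) ([0.5408, -0.0451, 0.0473], 0.0001)
target [ 0.54101808 -0.04735291] side low [0.1546 0.1551 0.1552 0.1555 0.1559]
t47.9 tip [ 0.5415 -0.0473  0.0701] F [ 0.2 -0.3 -2.2] w0.0617
0.013 [ 0.1  0.1 -1.9] 0.011 [ 0.2  0.6 -2.1] 0.009 [-0.5  0.3 -3.3] 0.007 [ 0.5 -0.5 -2.2] 0.005 [-0.4 -0.7 -1.7] 0.003 [-0.6 -0.4 -1.9] 0.001 [ 0.5 -0.2 -2.5] 
t49.6 tip [ 0.5409 -0.0474  0.0544] F [ 0.5 -0.2 -2.5] w0.0612
t51.3 tip [ 0.5409 -0.0473  0.1732] F [-0.1 -0.1  0.7] w0.0797
seated [([0.5415, -0.0462, 0.0211], 0.0002), ([0.5403, -0.0466, 0.0308], 0.0001), ([0.5405, -0.0465, 0.0475], 0.0001)]
```

View pics/blue_d.png

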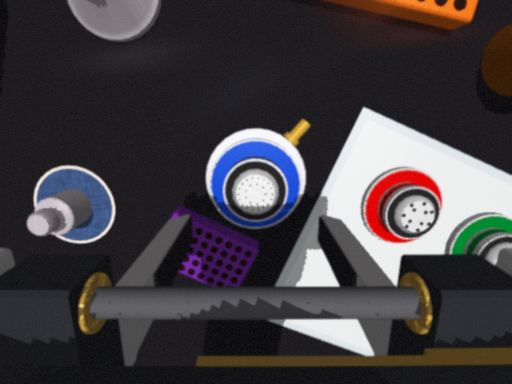

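Blue is seated and centred, at (255,190) in the wrist view. Next is green.

```bash
cat >> h.py <<'E'
def zchk(d,c,cen,z0):
    W=world('wrist',d,c); r=np.hypot(W[...,0]-cen[0],W[...,1]-cen[1])
    for zz,lo,hi in [(.044,0,.015),(.011,.035,.045)]:
        m=(r>lo)&(r<hi)&(abs(W[...,2]-z0-zz)<.02); print('z err',zz,np.round(np.median(W[m][:,2])-z0-zz,4) if m.sum()>20 else None)
def pick(name,cen,z=.17):
    ctrl.move_gripper(.085); go(*cen,.2,.3); im,d,c=look(name+'_p'); f=stagefit('wrist',d,c,cen); print(f)
    g=f[2][0][:2]; go(*g,.07,.2); go(*g,.0135,.06); ctrl.move_gripper(0,40); st(); go(*g,z,.15); st()
E
python3 - <<'E'
from h import *
c=None
d=np.load('pics/blue_d.npy'); zchk(d,imaging.get_calibration('wrist'),S,.04)
pick('green',(.567,-.3505)); weigh('green')
E
```

```text
z err 0.044 -0.0007
z err 0.011 -0.0002
[([0.5685, -0.3507, 0.0212], 0.0002), ([0.5675, -0.3511, 0.0308], 0.0001), ([0.5677, -0.351, 0.0475], 0.0001)]
t55.7 tip [ 0.5678 -0.3512  0.0137] F [-0.1 -0.6  2.4] w0.0614
t56.9 tip [ 0.5672 -0.3507  0.169 ] F [-0.3  0.5 -2.3] w0.0613
t59.4 tip [0.5186 0.3522 0.16  ] F [-0.7 -0.2 -3. ] w0.0614
t59.8 tip [0.5182 0.353  0.16  ] F [-0.  -0.2 -1.8] w0.0615
held ([0.5195, 0.3545, 0.0208], 0.0001) ([0.5181, 0.3539, 0.0472], 0.0001)
target [0.51832055 0.35224469]
t60.8 tip [0.5183 0.3522 0.0903] F [-0.8 -0.3 -0.9] w0.0615
t62.3 tip [0.5182 0.3522 0.1697] F [ 0.8 -0.3 -0.4] w0.0803
on pan [([0.5189, 0.3534, 0.0211], 0.0001), ([0.5176, 0.3528, 0.0308], 0.0001), ([0.5178, 0.353, 0.0475], 0.0001)]
t63.6 tip [0.5183 0.3522 0.17  ] F [-0.4  0.5 -0.2] w0.0801
```

View pics/green_b.png

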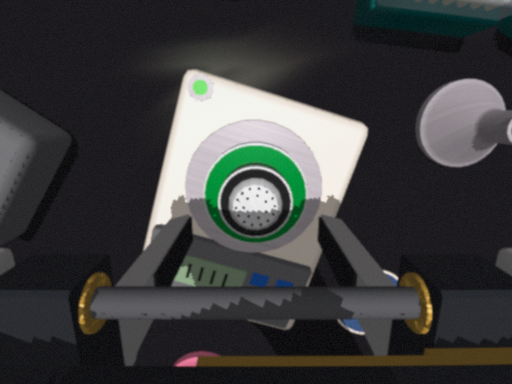

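```bash
python3 - <<'E'
from h import *
g=seat('green',.074,src=(.5178,.353))
if abs(g-S).max()<.004:
    lower(g,.074,name='green'); zchk(np.load('pics/green_d.npy'),imaging.get_calibration('wrist'),S,.074)
E
```

```text
t65.1 tip [0.5179 0.353  0.0897] F [ 0.3  0.2 -0.8] w0.0613
t67.5 tip [ 0.5409 -0.0461  0.17  ] F [ 0.5  0.3 -3.2] w0.0612
held ([0.5422, -0.0445, 0.0207], 0.0002) ([0.5409, -0.0451, 0.0471], 0.0001)
target [ 0.54090063 -0.04734631] side low [0.08   0.0801 0.0802 0.0805 0.0805]
t68.3 tip [ 0.5413 -0.0472  0.104 ] F [ 0.2  0.6 -1.9] w0.0613
0.013 [ 0.4  0.2 -1.4] 0.011 [-0.   1.1 -2.5] 0.009 [ 0.6  0.9 -2.5] 0.007 [-0.5 -0.2 -2.9] 0.005 [-0.5 -0.2 -2.8] 0.003 [-0.3  0.  -2.2] 0.001 [ 1.   0.  -3.1] 
t70.1 tip [ 0.5408 -0.0473  0.0884] F [ 1.   0.  -3.1] w0.0615
t71.8 tip [ 0.5408 -0.0473  0.2073] F [0.5 0.6 0.6] w0.0804
seated [([0.5412, -0.0461, 0.0211], 0.0002), ([0.5401, -0.0466, 0.0308], 0.0001), ([0.5403, -0.0465, 0.0475], 0.0001)]
z err 0.044 -0.0006
z err 0.011 -0.0002
```

```bash
ls -t pics | head -3
```

```text
green_d.npy
green_d.png
green_c.npy
```

Green is seated. Now red; yellow is absent.

```bash
python3 - <<'E'
from h import *
go(.5409,-.0473,.21)
pick('red',(.5755,-.2235)); weigh('red')
E
```

```text
[([0.5763, -0.2235, 0.0211], 0.0002), ([0.5756, -0.2241, 0.0308], 0.0001), ([0.5757, -0.224, 0.0475], 0.0001)]
t75.9 tip [ 0.5758 -0.2241  0.0137] F [-1.   0.1  1.9] w0.0609
t77.1 tip [ 0.5752 -0.2238  0.1691] F [-0.3  1.  -2.5] w0.0611
t79.2 tip [0.5186 0.352  0.16  ] F [ 0.1  0.4 -2. ] w0.0615
t79.7 tip [0.5182 0.353  0.16  ] F [-0.4  0.8 -2.7] w0.0613
held ([0.5197, 0.3545, 0.0208], 0.0001) ([0.5185, 0.3539, 0.047], 0.0001)
target [0.5179394  0.35221187]
t80.7 tip [0.5179 0.3521 0.0903] F [-0.3 -0.4 -0.9] w0.0612
t82.2 tip [0.5178 0.3522 0.1697] F [ 0.1  0.5 -0.1] w0.0799
on pan [([0.5185, 0.3533, 0.0211], 0.0002), ([0.5173, 0.3528, 0.0309], 0.0001), ([0.5174, 0.3529, 0.0475], 0.0001)]
t83.4 tip [0.518  0.3522 0.17  ] F [ 0.4 -0.   0.7] w0.0798
```

View pics/red_b.png

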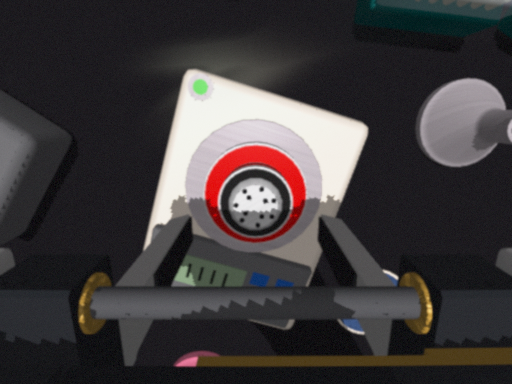

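```bash
python3 - <<'E'
from h import *
g=seat('red',.108,src=(.5175,.3529))
if abs(g-S).max()<.004:
    lower(g,.108,name='red'); zchk(np.load('pics/red_d.npy'),imaging.get_calibration('wrist'),S,.108)
    go(*g,.25)
    im,d=snap('top','top9'); snap('side','s9'); W=world('top',d)
    for b in [(.07,.084),(.084,.1)]: print(discs(W,(.663,.161),.06,*b))
E
```

```text
t84.9 tip [0.5177 0.3529 0.0896] F [ 1.1 -0.5  0.4] w0.0609
t87.4 tip [ 0.5409 -0.0461  0.17  ] F [ 0.3  0.3 -2. ] w0.0612
held ([0.5422, -0.0446, 0.0208], 0.0002) ([0.541, -0.0451, 0.047], 0.0001)
target [ 0.54083544 -0.04733848] side low [0.0801 0.0801 0.081  0.081  0.081 ]
t87.9 tip [ 0.5407 -0.0471  0.1375] F [ 0.1  0.3 -2.7] w0.0616
0.013 [-0.2 -0.1 -1.6] 0.011 [-0.6 -0.4 -1.4] 0.009 [-0.1  0.3 -2. ] 0.007 [-0.4 -1.2 -2.6] 0.005 [ 0.2 -0.4 -3. ] 0.003 [-0.1  0.2 -1.6] 0.001 [-0.1  0.1 -2.8] 
t89.6 tip [ 0.5407 -0.0473  0.1224] F [-0.1  0.1 -2.8] w0.0609
t91.3 tip [ 0.5408 -0.0473  0.2412] F [0.  0.6 0.4] w0.0798
seated [([0.5412, -0.0462, 0.021], 0.0002), ([0.5401, -0.0465, 0.0309], 0.0001), ([0.5403, -0.0465, 0.0475], 0.0001)]
z err 0.044 -0.0006
z err 0.011 -0.0002
[0.6621, 0.1594, 0.0148, 0.6627, 0.1605, 58.0, 0.0752]
[0.6624, 0.1607, 0.0151, 0.6628, 0.1608, 42.0, 0.0885]
```

```bash
python3 -c "
import cv2,numpy as np
a=cv2.imread('pics/s9.png');b=cv2.imread('pics/red_d.png');cv2.imwrite('pics/cmb.png',cv2.resize(np.hstack([a,b]),(800,300)))"
```

```text
(no output)
```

View pics/cmb.png

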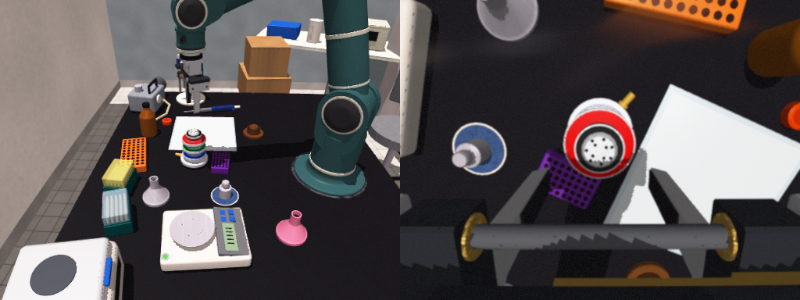

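```bash
python3 - <<'E'
from h import *
ctrl.move_gripper(.07)
go(.663,.162,.25,.3); im,d,c=look('cone_p'); st(); W=world('wrist',d,c)
r=np.hypot(W[...,0]-.664,W[...,1]-.162)
m=(r<.03)&(W[...,2]>.084); n=circ(rayz('wrist',edgefit(m,W,0),.09,c)); print(n)
m=(r<.06)&(W[...,2]>.006); f=circ(rayz('wrist',edgefit((r<.056)&(W[...,2]>.006)&(W[...,2]<.0135),W,0),.011,c)); print(f)
E
```

```text
t93.5 tip [0.663  0.1617 0.2501] F [ 0.6  0.4 -0.4] w0.0702
(array([0.37055342, 0.02951415, 0.15450958]), np.float64(0.0065396811577637555))
(array([0.66392637, 0.16406485, 0.04753065]), np.float64(0.0001312878716349495))
```

View pics/cone_p.png

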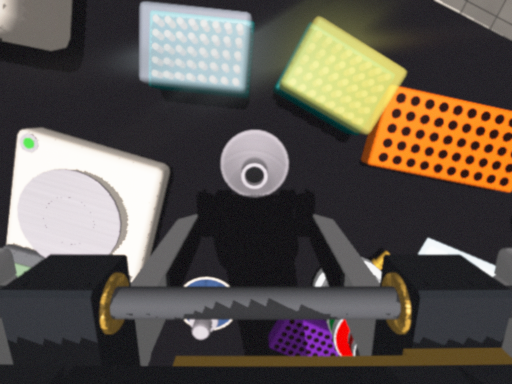

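```bash
python3 - <<'E'
from h import *
p=(.6639,.1638)
go(*p,.13,.2); go(*p,.060,.08); st(); ctrl.move_gripper(0,40); st(); go(*p,.26,.2); ctrl.sleep(.3); s=st()
def flange(name):
    im,d,c=look(name); s=st(); b=s['tip'][2]-.060; W=world('wrist',d,c); r=np.hypot(W[...,0]-s['tip'][0],W[...,1]-s['tip'][1])
    m=(r<.056)&(abs(W[...,2]-b-.0095)<.006); f=circ(rayz('wrist',edgefit(m,W,0),b+.011,c)); print(m.sum(),f, 'z',np.median(W[(r>.043)&(r<.047)&(abs(W[...,2]-b)<.03)][:,2])-b)
    return f,s
f,s=flange('cone_h')
go(*S,.26,.3); f,s=flange('cone_h2'); print('target',S-(f[0][:2]-s['tip'][:2]))
snap('side','s10')
E
```

```text
t95.3 tip [0.6642 0.1639 0.0605] F [0.6 0.1 0.6] w0.0699
t96.0 tip [0.664  0.1637 0.06  ] F [ 0.2 -0.9 -0.7] w0.0293
t97.4 tip [0.6638 0.1638 0.2595] F [ 0.5 -1.2 -2.3] w0.0292
t97.9 tip [0.6639 0.1638 0.26  ] F [ 0.5  0.5 -2.6] w0.0294
2124 (array([0.66388087, 0.16472836, 0.04741513]), np.float64(0.00016518372262837932)) z 0.011111522351240188
t99.3 tip [ 0.541  -0.046   0.2599] F [ 0.6 -0.3 -2.6] w0.0291
2125 (array([ 0.54099711, -0.04486422,  0.04741278]), np.float64(0.00016128764294183568)) z 0.011225110659618509
target [ 0.54089322 -0.04740075]
```

View pics/s10.png

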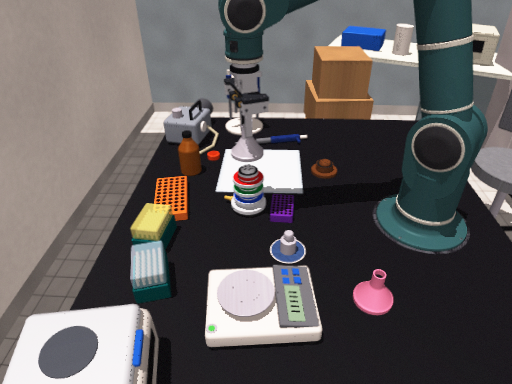

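View pics/cone_h2.png

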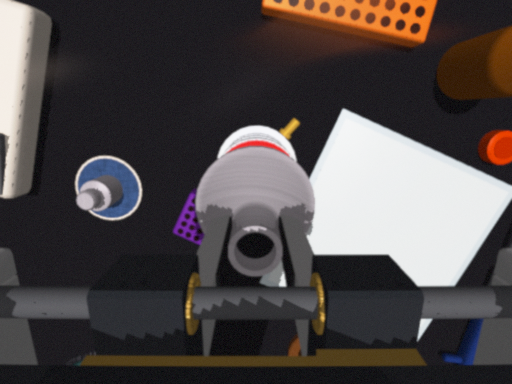

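```bash
python3 - <<'E'
from h import *
g=np.array([.5409,-.0474])
try: lower(g,.142,h=.060,name='cone')
except Exception as e: print(repr(e))
W=world('wrist',np.load('pics/cone_d.npy')); r=np.hypot(W[...,0]-S[0],W[...,1]-S[1]); m=(r<.056)&(abs(W[...,2]-.1515)<.006)
print(circ(rayz('wrist',edgefit(m,W,0),.153)),'z',np.median(W[(r>.043)&(r<.047)&(W[...,2]>.1)][:,2])-.153)
E
```

```text
t99.8 tip [ 0.5411 -0.0473  0.2183] F [-0.5  0.3 -2.5] w0.0294
0.013 [-0.1 -0.3 -2.5] 0.011 [-0.1 -0.7 -2.2] 0.009 [ 0.3 -0.5 -3.4] 0.007 [-0.1 -0.3 -2.1] 0.005 [ 0.6  0.5 -2.1] 0.003 [ 0.7 -0.1 -2.4] 0.001 [ 1.1 -0.9 -3.5] 
t101.6 tip [ 0.5408 -0.0474  0.2029] F [ 1.1 -0.9 -3.5] w0.0292
t103.7 tip [ 0.5408 -0.0473  0.3218] F [-0.4 -0.3  0.6] w0.0798
seated [([0.5416, -0.0462, 0.0252], 0.0002), ([0.5412, -0.0464, 0.0309], 0.0003), ([0.5406, -0.0466, 0.0475], 0.0001)]
(array([ 0.54071111, -0.04657619,  0.04758137]), np.float64(0.00013964046664537283)) z 0.2826944344789053
```

View pics/cone_d.png

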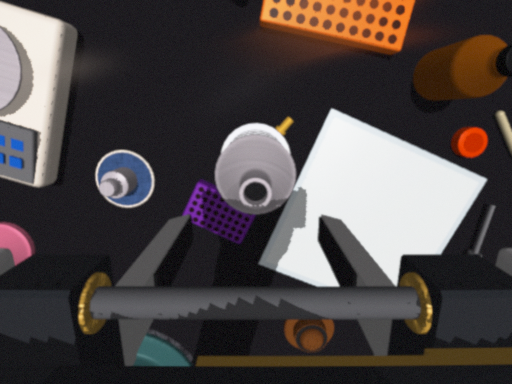

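```bash
python3 - <<'E'
from h import *
go(.4,-.25,.36); ctrl.sleep(.5); st()
im,d=snap('top','topz'); snap('side','sz'); W=world('top',d)
for b in [(.038,.046),(.052,.07)]: print('weight',discs(W,(.416,.14),.05,*b))
h=cv2.cvtColor(im,cv2.COLOR_RGB2HSV); m=np.zeros(d.shape,bool); m[194:240,156:203]=1
m&=(h[...,0]>95)&(h[...,0]<125)&(h[...,1]>90); print('pad',circ(rayz('top',edgefit(m,W,0),.001)))
print('cone top',discs(W,S,.04,.22,.24)); print('pan z',np.median(W[170:185,95:115,2]), np.median(world('top',np.load('pics/top0.npy'))[170:185,95:115,2]))
im,d=imaging.grab_frame('side')
E
python3 -c "
import cv2,numpy as np
a=cv2.imread('pics/sz.png');b=cv2.imread('pics/topz.png');cv2.imwrite('pics/cmbz.png',cv2.resize(np.hstack([a,b]),(800,300)))"
```

```text
t105.2 tip [ 0.4001 -0.2499  0.36  ] F [-0.9  0.1  0.4] w0.0799
weight [0.4175, 0.1411, 0.0218, 0.4163, 0.1385, 77.0, 0.0404]
weight [0.4174, 0.1409, 0.0138, 0.4173, 0.1401, 73.0, 0.0641]
pad (array([0.41692048, 0.1427888 , 0.04228293]), np.float64(0.0003875961477188164))
cone top [0.5401, -0.0496, 0.0155, 0.5396, -0.0491, 58.0, 0.2298]
pan z 0.07660215736156428 0.07658070422757102
```

View pics/cmbz.png

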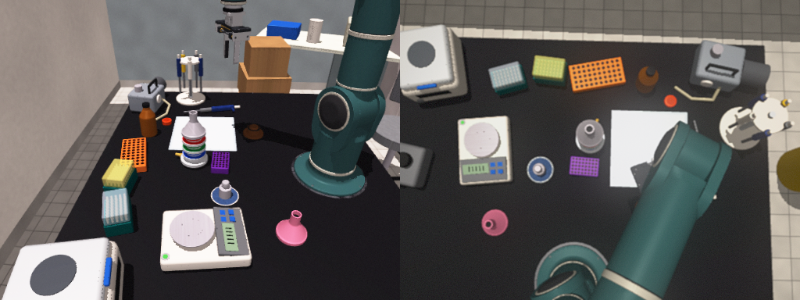

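The final views show the stack as blue, green, red, then the cone. The weight is centred on its pad, the pan is empty and the bystanders look untouched. Handing in.

```bash
python3 -c "
from plant import ctrl
ctrl.sign_off()"
```

```text
the job is handed in; nothing more can be done
```

The air sampler is ready and the job is handed in, at about 105 s of the 210 s allowed. I stood the check weight on the pan and put it back on its pad. Then I weighed and seated blue, green and red one at a time (yellow was absent) and closed the stack with the steel cone.

- **Last checks:** The seated stages and the cone measured within about 1 mm of the sampler axis, and the stage heights within 1 mm. The weight stood upright about 2 mm from the pad's middle. The pan was back at its empty height, and the bystanders looked untouched in the final pictures.
- **Gripper offset:** My first grasp of the weight closed on nothing, without disturbing it, because the real fingertips sit 32.5 mm above the reported TCP. I measured the offset with a light touch on the bare bench and corrected every move for it.
- **Camera disagreement:** The top camera read 2–3 mm differently from the wrist camera, mostly in y; I went by the wrist camera. My wrist-picture height check on the cone failed, so its seated height rests on the top camera alone. It read the cone top at 0.230 m against 0.232 m nominal, and had read about 1.5 mm low on the same feature earlier.

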